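# Drop the brass studs into the blue dish with a drop cup

## Task

Pick up the white drop cup that holds three brass studs, and hold it upright and low over the blue dish. Press its red tab down onto the post beside that dish so that the bottom swings open and all three studs drop into the dish, then stand the empty cup upright back on the cork mat with its bottom shut. Do not tip the cup, and leave the other things on the bench where they are.

Things in the scene. Friction and masses are not known exactly. Their poses are not given: they have to be found in the camera images.
- cup_center (a point): Centre of the white square drop cup, half-way up (33 mm above its feet; 36 mm above the table on the mat). 50 x 50 mm outside, 66 mm tall, open on top, walls 3 mm, about 0.13 kg. Own +x points to its red tab, z up. Grip it firmly (30 N or more) from above across its y, on the two plain walls, in the upper 40 mm. Flap underside 8 mm above the feet.
- cup_tab (a point): Point on the underside of the cup's red tab where the post should meet it: 43 mm from the cup's centre along its +x, 8 mm above the feet. The tab is the red bottom flap carried on beyond its hinge (hinge along y, 25 mm from the cup's centre, under the +x wall): level, 24 mm wide, 25 to 65 mm from the centre.
- flap (a joint): Angle of the cup's bottom flap: 0 shut (sprung shut; the tab takes 2 to 3 N), at most 1.25 rad. Pushing the tab up relative to the cup, by lowering the cup with the tab over a post, swings the flap down; by 1 rad the studs slide out (wait 1 s). It springs shut when the tab is free.
- stud1_center (a point): Centre of a brass stud, a cylinder 16 mm across and 10 mm tall, 15 g; at first one of three lying in the cup.
- stud2_center (a point): Centre of a brass stud, a cylinder 16 mm across and 10 mm tall, 15 g; at first one of three lying in the cup.
- stud3_center (a point): Centre of a brass stud, a cylinder 16 mm across and 10 mm tall, 15 g; at first one of three lying in the cup.
- blue_dish: Fixed blue open dish on an aluminium base plate. Origin under the dish's centre on the table; z up; +x points to its post. Dish inside 90 (x) x 80 (y) mm, inner floor 6 mm and rim 30 mm above the table, walls 4 mm; plate from -55 to +73 mm in x, 96 mm wide in y.
- blue_dish_post (a point): Top of the fixed post (10 mm across, black tip) by the blue dish, 58 mm from its centre along +x, 100 mm above the table. Hold the cup with its +x along the dish's +x, its centre 15 mm from the dish's centre towards the post (43 mm short of it): tab and post touch with the cup's feet 92 mm above the table; 30 mm lower the flap is about 1 rad open, all still clear of the dish.
- yellow_dish: Fixed dish and post of the same shape and axes but yellow: not the one to use. It may stand in any of the three places.
- mat: Fixed square cork mat, 130 x 130 x 3 mm, on which the cup stands at the start and must stand at the end. Origin under its centre, on the table.
- spool: Bystander, to be left alone: red thread spool standing, 44 mm across, 50 mm tall.
- glue: Bystander, to be left alone: amber glue jar with black lid, 56 mm across, 75 mm tall.
- awl: Bystander, to be left alone: small screwdriver-shaped awl with green handle, 150 mm long, lying.
- mallet: Bystander, to be left alone: hammer, lying.
- brush: Bystander, to be left alone: glue brush, lying.
Mind the look-alikes: they are no part of the job. Leave any green or pink look-alike of the part that bears cup_center alone. Of the things that look like the blue_dish, take the one that is farthest to the robot's right at the start.

How it is judged (in metres and radians):
On the way, in this order (a step that is already met when the one before it is completed fails the run):
1. the cup is lifted clear of the mat, upright, with its bottom shut (height (world z) of cup_center above 0.07 m and value of joint flap below 0.2 rad and angle between cup_center's own z axis and vertical below 0.3 rad), for 0.2 s.
2. the cup's bottom is swung open (over 0.6 rad) while the cup is upright and low over the blue dish (its centre under 150 mm above the table) (value of joint flap above 0.6 rad and angle between cup_center's own z axis and vertical below 0.3 rad and height (world z) of cup_center below 0.15 m and x of cup_center in the frame of blue_dish between -0.03 and 0.045 m and y of cup_center in the frame of blue_dish between -0.035 and 0.035 m), for 0.1 s.
At the end, for the whole second after the job is handed in: all three studs lie in the blue dish, below its rim; the cup stands upright (within 0.1 rad) on the cork mat, its centre within 40 mm of the mat's centre along each of the mat's axes, its bottom flap shut (under 0.12 rad) (x of stud1_center in the frame of blue_dish between -0.046 and 0.046 m and y of stud1_center in the frame of blue_dish between -0.041 and 0.041 m and z of stud1_center in the frame of blue_dish between 0.004 and 0.03 m and x of stud2_center in the frame of blue_dish between -0.046 and 0.046 m and y of stud2_center in the frame of blue_dish between -0.041 and 0.041 m and z of stud2_center in the frame of blue_dish between 0.004 and 0.03 m and x of stud3_center in the frame of blue_dish between -0.046 and 0.046 m and y of stud3_center in the frame of blue_dish between -0.041 and 0.041 m and z of stud3_center in the frame of blue_dish between 0.004 and 0.03 m and x of cup_center in the frame of mat between -0.04 and 0.04 m and y of cup_center in the frame of mat between -0.04 and 0.04 m and z of cup_center in the frame of mat between 0.03 and 0.041 m and angle between cup_center's own z axis and vertical below 0.1 rad and value of joint flap below 0.12 rad); the robot touches nothing.
It fails at once if the cup is tipped more than 0.6 rad (angle between cup_center's own z axis and vertical above 0.6 rad).
It fails at once if another thing on the bench is moved more than 30 mm (distance of any of spool, glue, awl, mallet, brush from where it was at the start of the episode above 0.03 m).
It also fails if it takes over 53 s, if anything falls off the work surface, if the arm or the gripper's body presses on something with over 40 N, if the wrist force passes 120 N, or if a joint passes its speed limit or range.

## Robot

A 7-joint arm with a two-finger parallel gripper is mounted at the origin on the work surface. World frame = base frame: x ahead of the robot, y to its left, z up, the work surface at z = 0. Lengths are in mm, angles in rad, forces in N, time in s.
With the tool pointing down it reaches from about 400 to 900 mm from the base axis. Payload 5.6 kg.
Tool frame: the origin (TCP) lies midway between the tips of the shut fingers; the grasp point (between the pads) lies 19 mm behind it; z points along the fingers, y is the line along which they close (so a half turn about z gives the same grasp; the last joint's range is limited). The gripper opens to 92 mm and grips with 3 to 60 N. Pads are 20 mm wide; open, the fingers measure 128 mm over their backs; the gripper's body (75 mm by 189 mm) begins 69 mm behind the grasp point.
Start: joints at [1.208, 0.468, -0.012, 1.603, 0.006, 1.071, -0.056], TCP at [204.303, -617.065, 214.592] pointing down, gripper open.
Joint ranges: [-2.53, 2.53], [-0.31, 2.02], [-1.57, 1.55], [0.28, 2.44], [-1.29, 4.43], [0.15, 1.84], [-2.92, 2.92]. Speed limits (rad/s): [2.57, 2.57, 3.14, 3.14, 3.14, 3.14, 3.14].

## Interface

Orientations are given as a rotation vector (axis times angle).
In Python, from cell import robot, grip, kin, viewer gives the robot as it stands. Calls block until the motion is done:
- robot.movep(position, orientation): joint-space move of the TCP to a pose.
- robot.servo_line(position, feed=150, rotation=None): straight line of the TCP; rotation=None keeps the orientation; feed is the mean speed in mm/s.
- robot.goto_joints(angles): joint-space move.
- grip(opening, newtons=None): opening from 0.0 (shut) to 1.0 (fully open); newtons is the grip in N (None keeps the last); returns when the fingers have stopped.
- robot.hold(seconds).
- kin.ik(position, orientation): joint angles nearest the present ones, or None.
- robot.observe(): the state.
- viewer.read_camera(name): name is "side" or "top" or "wrist"; returns the picture (384x512x3 uint8, red, green, blue); there is no depth.
- viewer.camera_info(name): a dict with "camera_matrix" (3x3 intrinsics, pixels), "k1" (the pictures are not rectified: a ray, as slopes to the right and down, at radius r is drawn at 1 + k1 r^2 times it, then the intrinsics apply), "R" (3x3) and "t" (3): a world point X has camera coordinates R X + t. Camera axes: x right, y down, z forward; pixel columns grow to the right and rows downward; lengths in mm; the calibration is good to about 2 mm. A picture is of the moment at which its call begins: read the wrist's pose just before it. camera_info takes no time and is no camera call; for the wrist camera it gives the pose at the moment of the call.
A pose or a line that the arm cannot do raises robot.IKError and nothing moves.
- robot.job_done(): hands the job in; it is judged then, once.
Trained networks look in the newest picture that a camera, given by its name, has taken for a name from the list of things; names that differ only in an ending like _2 or _b are one class to them, and where a whole thing is asked for, a point or a joint stands for the part that bears it (a point fixed in the world has none). Each returns a list of dicts, best first, with "confidence" (0 to 1); they miss things now and then, are a little off and sometimes report something else, mostly with a low value. They report only what shows in the picture. A call takes as long as a camera call. They do not tell look-alikes from the thing itself.
- viewer.silhouettes(name, camera): "mask" (384x512 bool, what is visible of it).
- viewer.pinpoint(name, camera): "at" ([x, y, z] in mm, in the coordinates of the camera as it stood for that picture, good to about 4 mm: a listed point, or the origin of a listed thing).
The state is a dict: "t": time; "joints": joint angles; "joint_velocities": joint speeds; "joint_torque": joint torques, N m; "tcp_pos": TCP position; "tcp_rot": TCP orientation; "contact_force": force on the tool from outside, world axes, zero at the start; "wrist_torque": the same for the moment, N m; "grip_width": opening from 0.0 (shut) to 1.0 (fully open); "grip_force": force on a finger pad.
Only numpy, scipy, OpenCV 4.12 (cv2) and the standard library are available. Lean on these libraries where they do the work, as an engineer would, in place of code of your own. Each camera call takes 0.05 s, during which the arm holds its last target. There are 200 camera calls.

## Working session

There is one attempt and no reset: what is moved stays moved. The work goes in short steps, each a Python script; the robot and the scene stay as the last script left them, time stands still between calls to the robot, and variables do not carry over. Pictures are saved under pics/ and viewed, at most 10 in all, crops included, and the job is handed in when it is done.

```bash
mkdir -p pics; cat > h.py <<'E'
import numpy as np, cv2
from cell import robot, grip, kin, viewer
def shot(c,fn=None):
    i=viewer.camera_info(c); im=viewer.read_camera(c)
    if fn: cv2.imwrite('pics/'+fn,cv2.cvtColor(im,cv2.COLOR_RGB2BGR))
    return im,i
def w(i,p): return np.array(i['R']).T@(np.array(p)-np.array(i['t']))
def proj(i,X):
    c=np.array(i['R'])@np.array(X)+np.array(i['t']); s=c[:2]/c[2]; s=s*(1+i['k1']*(s@s)); K=np.array(i['camera_matrix']); return K[:2,:2]@s+K[:2,2]
def ray(i,px,z):
    K=np.array(i['camera_matrix']); s0=np.linalg.solve(K[:2,:2],np.array(px,float)-K[:2,2]); s=s0.copy()
    for _ in range(20): s=s0/(1+i['k1']*(s@s))
    R=np.array(i['R']); o=-R.T@np.array(i['t']); d=R.T@np.array([*s,1]); return o+d*(z-o[2])/d[2]
E
python3 - <<'E'
from h import *
ims=[]
for c in ['top','side']:
    im,i=shot(c,c+'0.png')
    print(c,w(i,[0,0,0]).round())
    for n in ['cup_center','cup_tab','blue_dish','blue_dish_post','mat','spool','glue','awl','mallet','brush']:
        for d in viewer.pinpoint(n,c):
            p=w(i,d['at']); print(n,round(d['confidence'],2),p.round(),proj(i,p).round())
print(robot.observe()['t'],robot.observe()['tcp_rot'])
E
```

```text
top [ 366.   10. 1146.]
cup_center 0.92 [493. 261.  35.] [168. 211.]
cup_center 0.84 [633. 284.  35.] [162. 166.]
cup_center 0.63 [314. 300.  32.] [153. 272.]
cup_tab 0.73 [ 571. -284.   98.] [354. 181.]
cup_tab 0.56 [537. 265.  11.] [169. 198.]
cup_tab 0.55 [662. 321.   9.] [153. 159.]
cup_tab 0.51 [356. 331.  10.] [146. 257.]
blue_dish 0.98 [ 511. -282.    1.] [346. 206.]
blue_dish 0.85 [340.  49.   2.] [239. 263.]
blue_dish 0.76 [ 329. -197.    0.] [320. 266.]
blue_dish_post 0.92 [ 383. -174.  103.] [318. 248.]
blue_dish_post 0.82 [396.  39. 101.] [242. 243.]
blue_dish_post 0.59 [ 573. -285.   99.] [354. 180.]
blue_dish_post 0.35 [490. 271.  22.] [166. 213.]
mat 0.93 [490. 259.   3.] [171. 213.]
spool 0.49 [711. 191.   3.] [195. 144.]
glue 0.92 [ 690. -159.    1.] [305. 151.]
awl 0.7 [686.  24.   0.] [247. 152.]
awl 0.5 [497. 260.  35.] [169. 210.]
mallet 0.85 [618. 458.   4.] [109. 173.]
brush 0.8 [ 644. -430.    5.] [391. 164.]
side [-68. 569. 839.]
cup_center 0.97 [493. 261.  40.] [198. 256.]
cup_center 0.84 [634. 288.  35.] [161. 235.]
cup_center 0.81 [317. 297.  29.] [232. 30
[... 174 characters left out ...]
.]
blue_dish 0.69 [ 514. -283.    1.] [318. 170.]
blue_dish 0.68 [340.  46.  -2.] [293. 251.]
blue_dish_post 0.97 [ 385. -176.  101.] [332. 180.]
blue_dish_post 0.87 [398.  43. 101.] [280. 216.]
blue_dish_post 0.75 [ 571. -277.   99.] [306. 142.]
mat 0.76 [488. 263.  -1.] [201. 266.]
mat 0.36 [511. 248.  16.] [199. 255.]
spool 0.54 [708. 194.  -0.] [175. 213.]
glue 0.76 [ 690. -160.    1.] [258. 165.]
glue 0.18 [ 571. -278.   96.] [306. 143.]
awl 0.68 [683.  31.   1.] [219. 191.]
awl 0.54 [621. 456.  -3.] [114. 280.]
mallet 0.62 [621. 456.  -1.] [114. 280.]
brush 0.72 [ 640. -429.   -2.] [315. 140.]
brush 0.15 [488. 262.  -1.] [201. 266.]
1.1 [ 3.10147291e+00  5.00122735e-01 -5.06203008e-05]
```

View pics/top0.png

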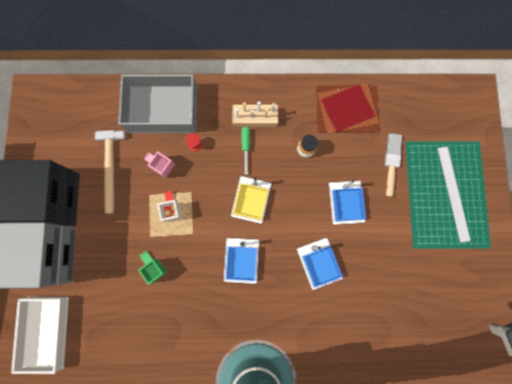

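View pics/side0.png

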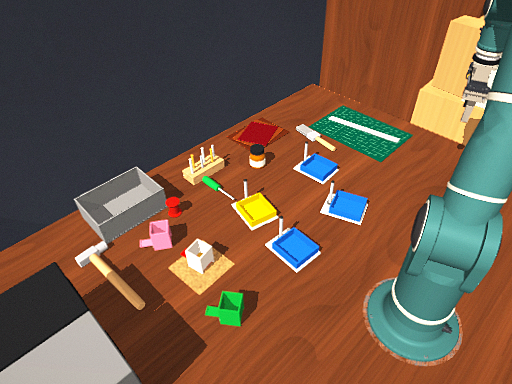

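Cup candidates in the top picture are white (168,211), pink (160,163) and green (151,268). I take the white one, on the mat. Dish candidates are blue at (347,203), (241,262) and (321,265), and yellow at (252,200). I take the blue one farthest right (−y), at (347,203), about (512,−282). I'll look at both from close up, dish first.

```bash
cat >> h.py <<'E'
def down(psi): return np.pi*np.array([np.cos(psi/2),np.sin(psi/2),0])
E
python3 - <<'E'
from h import *
ims=[]
for X,names in [((500,-282,330),['blue_dish','blue_dish_post']),((490,262,330),['cup_center','cup_tab','mat'])]:
    robot.movep(X,down(0.05)); robot.hold(0.2)
    im,i=shot('wrist'); ims.append(im)
    print(w(i,[0,0,0]).round(), robot.observe()['t'],robot.observe()['joints'])
    for n in names:
        for d in viewer.pinpoint(n,'wrist'):
            p=w(i,d['at']); print(n,round(d['confidence'],2),p.round(1),proj(i,p).round())
    if 'cup_center' in names:
        pass
o=np.vstack(ims); o=cv2.resize(np.hstack(ims),(800,300),interpolation=cv2.INTER_AREA)
cv2.imwrite('pics/w.png',o[:,:,::-1]); np.save('w.npy',np.array(ims))
E
```

```text
[ 569. -279.  500.] 3.0417 [ 0.58329711  0.25271318 -0.15485986  1.64492023  0.04076352  1.24754667
 -1.10173618]
blue_dish 0.94 [ 326.8 -197.1    1.4] [206. 250.]
blue_dish 0.81 [341.2  43.9   4.2] [ 86. 238.]
blue_dish 0.57 [ 508.6 -285.4   -0.7] [255. 161.]
blue_dish_post 0.91 [ 573.4 -278.3   99.4] [253. 124.]
blue_dish_post 0.77 [ 381.  -181.8   99.6] [187. 246.]
[560. 265. 500.] 5.3583 [-0.0208469   0.28112946 -0.64730494  1.66235334  0.17685558  1.25755863
 -2.22591474]
cup_center 0.84 [632.1 287.4  33.2] [242.  81.]
cup_center 0.62 [314.1 295.9  30.1] [231. 260.]
cup_center 0.55 [489.5 256.6  37.6] [256. 170.]
cup_tab 0.93 [534.7 263.2  11.9] [254. 142.]
cup_tab 0.77 [658.7 323.8  10.2] [221.  65.]
cup_tab 0.66 [349.1 330.8   5.4] [214. 237.]
mat 0.88 [ 4.839e+02  2.591e+02 -1.000e-01] [254. 170.]
```

View pics/w.png

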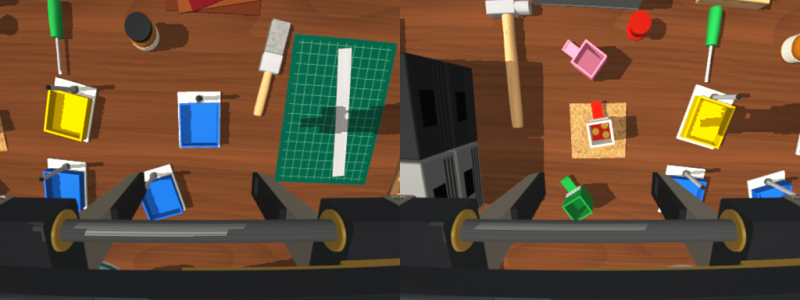

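The wrist view shows the white cup with studs at about (600,132), tab pointing up (+x), alone on the mat. The rightmost blue dish is at about (199,120) with its post on the +x side, so the choices hold. Next I'll fit the poses by outline, taking a closer cup picture.

```bash
cat >> h.py <<'E'
from scipy.optimize import minimize
def hull(mask): return cv2.convexHull(cv2.findNonZero(mask.astype(np.uint8))).astype(np.float32)
def biggest(m,near):
    n,l,s,c=cv2.connectedComponentsWithStats(m.astype(np.uint8)); 
    k=[j for j in range(1,n) if s[j,4]>25]; j=min(k,key=lambda j:np.hypot(*(c[j]-near))); return l==j
def fit(i,mask,sx,sy,z0,z1,x0):
    m=cv2.resize(mask.astype(np.uint8),None,fx=8,fy=8,interpolation=cv2.INTER_NEAREST)
    H=(hull(m)-3.5)/8
    A=cv2.contourArea(H)
    def P(p):
        c,s=np.cos(p[2]),np.sin(p[2])
        return cv2.convexHull(np.array([proj(i,[p[0]+c*a*sx/2-s*b*sy/2,p[1]+s*a*sx/2+c*b*sy/2,z]) for a in(-1,1) for b in(-1,1) for z in(z0,z1)],dtype=np.float32))
    def f(p):
        Q=P(p); I=cv2.intersectConvexConvex(H,Q)[0]; return 1-I/(A+cv2.contourArea(Q)-I)
    r=min((minimize(f,x0,method='Nelder-Mead',options=dict(initial_simplex=np.array([x0]*4)+np.array([[0,0,0],[d,0,0],[0,d,0],[0,0,d/60]]))) for d in (8,-8)),key=lambda r:r.fun)
    return r.x.round(3),round(r.fun,3)
def hsv(im): return cv2.cvtColor(im,cv2.COLOR_RGB2HSV).astype(int)
def blue(im): h=hsv(im); return (abs(h[...,0]-108)<10)&(h[...,1]>140)&(h[...,2]>80)
def white(im): h=hsv(im); return (h[...,1]<50)&(h[...,2]>110)
def cork(im): h=hsv(im); return (abs(h[...,0]-17)<7)&(h[...,2]>165)&(h[...,1]>60)
E
python3 - <<'E'
from h import *
i0=viewer.camera_info('wrist'); ims=np.load('w.npy')
i1=dict(i0); p=w(i0,[0,0,0])+[10,-544,0]; i1['t']=-np.array(i0['R'])@p
print('dish w',fit(i1,biggest(blue(ims[0]),(255,152)),98,88,6,30,[510,-283,0.03]))
t,it=cv2.imread('pics/top0.png')[:,:,::-1].copy(),viewer.camera_info('top')
print('dish t',fit(it,biggest(blue(t),(347,205)),98,88,6,30,[510,-283,0.03]))
print('cup0 w',fit(i0,biggest(white(ims[1]),(256,172)),50,50,6,69,[491,260,0.08]))
print('mat0',fit(i0,biggest(cork(ims[1]),(254,168)),130,130,0,3,[489,260,0.0]))
robot.movep((440,260,190),down(0.05)); robot.hold(0.2)
im,i=shot('wrist','cup1.png')
c=proj(i,[492,260,69]); print(c,robot.observe()['t'])
m=white(im)
print('cup',fit(i,biggest(m,c),50,50,6,69,[491,260,0.08]))
print('mat',fit(i,biggest(cork(im),c),130,130,0,3,[489,260,0.0]))
for n in ['cup_center','cup_tab']:
    for d in viewer.pinpoint(n,'wrist')[:2]: print(n,w(i,d['at']).round(1))
E
```

```text
dish w (array([ 5.14601e+02, -2.84203e+02,  6.30000e-02]), np.float64(0.02))
dish t (array([ 5.16710e+02, -2.86461e+02,  1.04000e-01]), np.float64(0.085))
cup0 w (array([4.91596e+02, 2.57244e+02, 1.89000e-01]), np.float64(0.075))
mat0 (array([407.513, 264.167,   0.833]), np.float64(0.984))
[256.64614103 146.63149809] 6.4
cup (array([4.92864e+02, 2.57109e+02, 1.99000e-01]), np.float64(0.064))
mat (array([409.628, 264.392,   0.822]), np.float64(0.984))
cup_center [490.  258.9  36.4]
cup_center [314.9 294.8  30.9]
cup_tab [348.6 330.2   6.2]
cup_tab [536.6 263.4  11.4]
```

View pics/cup1.png

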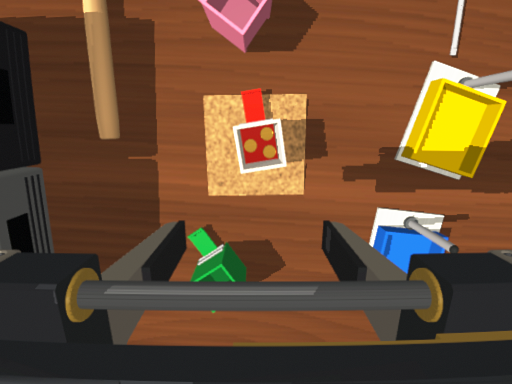

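The close picture shows the white cup centred at about (260,145) with three studs, and the red tab at (253,100), turned about 0.19 rad. The outline fit agrees. Grasping it next.

```bash
python3 - <<'E'
from h import *
i=viewer.camera_info('wrist')
C=np.array([ray(i,p,69)[:2] for p in [(234,126),(279,118),(287,164),(240,172)]])
e=(C[0]+C[1]-C[2]-C[3]); print(C.mean(0).round(1),np.arctan2(e[1],e[0]), [round(np.hypot(*(C[k]-C[k-1])),1) for k in range(4)])
print('mat',np.mean([ray(i,p,3) for p in [(204,96),(307,94),(305,194),(209,195)]],0).round(1))
T=ray(i,(253,92),13)[:2]; print('tab dir',T,np.arctan2(*(T-C.mean(0))[::-1]))
cx,cy=np.mean([C.mean(0),[492.9,257.1]],0); psi=0.195
robot.movep((cx,cy,130),down(psi)); robot.servo_line((cx,cy,31),feed=80)
print(grip(0.0,40)); s=robot.observe(); print(s['t'],s['grip_width']*92,s['grip_force'],s['tcp_pos'])
robot.servo_line((cx,cy,131),feed=80); robot.hold(0.3)
s=robot.observe(); print(s['t'],s['grip_width']*92,s['grip_force'],s['tcp_pos'],s['contact_force'])
im,i=shot('wrist','lift.png')
for n in ['cup_center','cup_tab']:
    for d in viewer.pinpoint(n,'wrist')[:2]: print(n,d['confidence'],w(i,d['at']).round(1))
E
```

```text
[492.4 256. ] 0.2087019453684823 [np.float64(48.8), np.float64(47.5), np.float64(48.8), np.float64(51.5)]
mat [486.6 259.    3. ]
tab dir [552.53117969 266.53288303] 0.17391312016654026
False
9.0167 50.083735394899406 39.92648720741272 [492.66986291 256.58799976  31.0229637 ]
10.7167 49.58356214549925 39.9271434545517 [492.54253869 256.55119086 130.79887825] [-0.0474117  -0.19458669 -1.64083166]
cup_center 0.86 [316.6 296.9  31. ]
cup_center 0.78 [491.9 258.7 134.5]
cup_tab 0.69 [660.6 322.6  11.1]
cup_tab 0.62 [532.7 262.1 108.2]
```

View pics/lift.png

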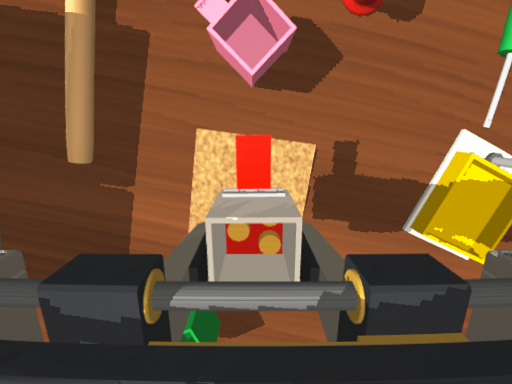

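The cup is gripped straight and level, with the tab shut and at least two studs visible. I'll carry it in a straight line and look at the dish from near.

```bash
python3 - <<'E'
from h import *
robot.servo_line((492.5,256.5,230),feed=120)
robot.servo_line((420,-284,230),feed=180,rotation=down(0.06)); robot.hold(0.3)
im,i=shot('wrist','dish2.png'); s=robot.observe(); print(s['t'],s['tcp_pos'],s['grip_width']*92,s['contact_force'])
c=proj(i,[514,-284,20]); print(c)
print('dish',fit(i,biggest(blue(im),c),98,88,6,30,[514,-284,0.06]))
for n in ['blue_dish','blue_dish_post','cup_center','cup_tab']:
    for d in viewer.pinpoint(n,'wrist')[:3]: print(n,d['confidence'],w(i,d['at']).round(1),proj(i,w(i,d['at'])).round())
for a in(.03,.06,.09): print('post px',proj(i,[514.6+58*np.cos(a),-284.2+58*np.sin(a),100]))
E
```

```text
15.375 [ 420.01908883 -283.95798377  230.02510531] 49.6260927694475 [-0.35305125  0.15051278 -1.97660248]
[257.78378397 109.0894623 ]
dish (array([ 5.14021e+02, -2.84705e+02,  6.00000e-02]), np.float64(0.024))
blue_dish 0.94 [340.6  39.8   2. ] [ 46. 214.]
blue_dish 0.74 [ 510.2 -284.2    3.8] [258. 113.]
blue_dish 0.61 [ 328.4 -197.4    3.6] [195. 231.]
blue_dish_post 0.87 [ 382.5 -178.7  100.7] [161. 217.]
blue_dish_post 0.55 [ 573.9 -277.4  102.2] [256.  41.]
blue_dish_post 0.41 [524.2  14.7   4. ] [47. 91.]
cup_center 0.88 [ 419.1 -282.3  235.7] [251. 239.]
cup_tab 0.84 [ 463.7 -281.3  210.7] [253. 165.]
post px [261.23824454  43.78766893]
post px [259.5158253  43.7548329]
post px [257.79303497  43.77831852]
```

View pics/dish2.png

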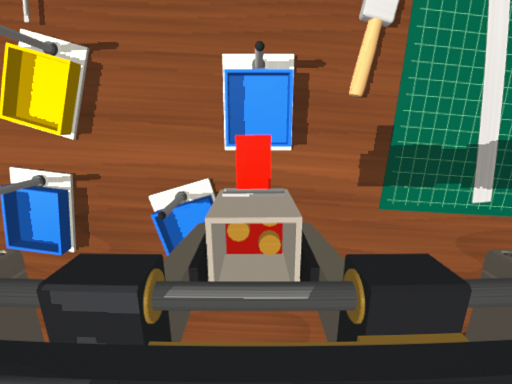

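Post tip at (260,44) matches the prediction, and the dish is clear at (258,110). Lowering onto the post.

```bash
python3 - <<'E'
from h import *
a=.06; x,y=514.1+15*np.cos(a),-284.5+15*np.sin(a)
robot.servo_line((x,y,150),feed=140)
for z in (110,90):
    robot.servo_line((x,y,z),feed=50); s=robot.observe(); print(s['t'],s['tcp_pos'].round(1) if hasattr(s['tcp_pos'],'round') else s['tcp_pos'],s['contact_force'],s['grip_width']*92)
robot.hold(1.3); s=robot.observe(); print(s['t'],s['contact_force'],s['wrist_torque'])
shot('side','open.png')
robot.servo_line((x,y,160),feed=60); robot.servo_line((420,-284,230),feed=150); robot.hold(0.2)
s=robot.observe(); print(s['t'],s['contact_force'],s['grip_width']*92)
im,i=shot('wrist','after.png')
b=cv2.imread('pics/open.png')[90:210,230:390]; b=cv2.resize(b,(512,384)); 
cv2.imwrite('pics/both.png',cv2.resize(np.hstack([b,im[:,:,::-1]]),(800,300)))
for d in viewer.pinpoint('stud1_center','wrist'): print(d['confidence'],w(i,d['at']).round(1))
E
```

```text
17.6417 [ 528.7 -283.5  110. ] [-0.52401816 -0.35366951  0.38681633] 49.95300020570264
18.1917 [ 527.7 -283.4   88.9] [-2.39877204 -0.15374572 -1.76604884] 49.845456380460675
19.4917 [-3.49004073 -0.11250259 -1.42165928] [-6.24620822e-04  6.84381095e-01 -2.02797305e-02]
22.075 [-1.30518009 -0.76943057 -1.32749258] 49.645613325014985
0.48 [ 506.4 -296.8   11.7]
```

View pics/both.png

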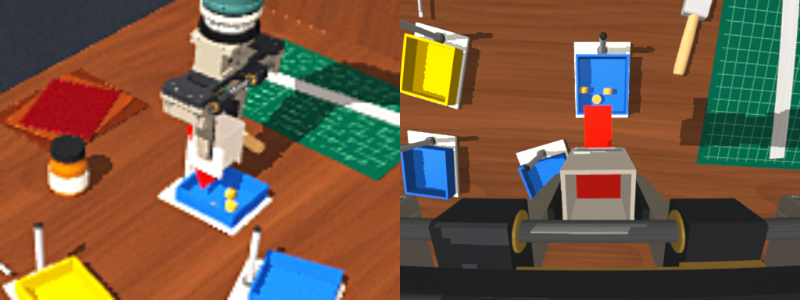

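All three studs lie in the blue dish at (585,90), (597,98) and (610,91), and the cup is empty and shut. Taking it back to the mat.

```bash
python3 - <<'E'
from h import *
x,y=489,258
robot.servo_line((x,y,230),feed=180,rotation=down(0.195))
robot.servo_line((x,y,50),feed=120); robot.hold(0.2)
robot.servo_line((x,y,32),feed=25); f0=robot.observe()['contact_force'][2]
z=32
while z>29.5:
    f=robot.observe()['contact_force'][2]
    if f>2: break
    z-=0.5; robot.servo_line((x,y,z),feed=15)
print(z,f,robot.observe()['t'])
grip(1.0); robot.hold(0.2)
robot.servo_line((x,y,130),feed=90); robot.servo_line((440,258,190),feed=120); robot.hold(0.4)
im,i=shot('wrist'); s=robot.observe(); print(s['t'],s['grip_width'])
c=proj(i,[490,258,69]); print('cup',fit(i,biggest(white(im),c),50,50,6,69,[490,258,0.19]))
for n in ['cup_center','cup_tab','mat']:
    for d in viewer.pinpoint(n,'wrist')[:2]: print(n,w(i,d['at']).round(1))
sd,_=shot('side'); sd=cv2.resize(sd[200:350,110:310],(512,384))
cv2.imwrite('pics/end.png',cv2.resize(np.hstack([im,sd])[:,:,::-1],(800,300)))
E
```

```text
30.5 5.812323789563897 28.825
32.2833 0.9990047549540367
cup (array([4.89718e+02, 2.58051e+02, 2.04000e-01]), np.float64(0.052))
cup_center [635.1 291.2  35.2]
cup_center [315.5 297.   28.8]
cup_tab [351.8 331.7   8.1]
mat [485.7 258.7  -3.3]
```

View pics/end.png

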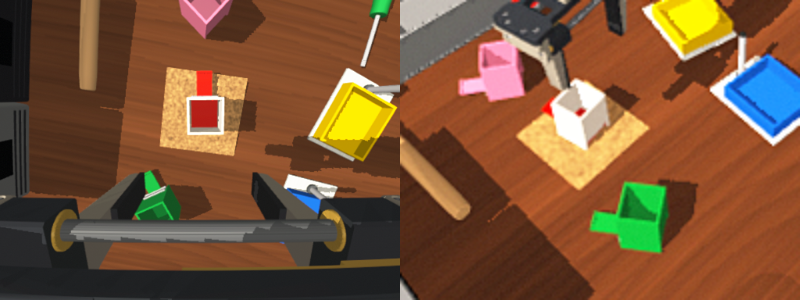

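The empty cup stands upright and shut at (205,115), in the middle of the mat, and the gripper is clear. Handing in.

```bash
python3 -c "
from h import *
print(robot.job_done())"
```

```text
the job is handed in; nothing more can be done
None
```

I've handed the job in: all three studs are in the rightmost blue dish, and the empty cup is upright and shut on the cork mat; the hand-in gave no verdict.

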